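# Kit the driveshaft-joint parts and clip on the job plate

## Task

Put the parts for one universal joint into the red kit tray: the four-armed cross flat in the square pan, the plain sleeve over the post and down on its foot, and the closed bearing cap standing in the round dish. Then, last of all, press the job plate upright into the tray's sprung clip, centred along the jaws and fully home. Leave the three-armed spider and the flanged sleeve where they are: they belong to other jobs.

Things in the scene. Friction and masses are not known exactly. Their poses are not given: they have to be found in the camera images.
- cross: Four-armed steel universal-joint cross, wanted. 64 mm across; level round arms 16 mm in diameter, at heights 4 to 20 mm; round hub 30 mm in diameter, 36 mm high: hold it by the hub above the arms, at any yaw. 0.25 kg. Origin: centre of underside; z up. Starts, like all loose parts, on a black mat 2 mm thick, in one of six shuffled places 105 to 120 mm apart.
- sleeve: Plain steel sleeve, wanted: straight tube standing on end, outside diameter 44 mm, bore 28 mm, 32 mm high, no flange. About 0.15 kg. Origin: centre of its underside; z up along the bore. Starts on the mat. (A small nut, 8 mm high, and washer, 4 mm high, lie between the places on the mat and do not matter.)
- cap: Closed steel bearing cap, wanted: a solid-looking cylinder 32 mm in diameter, 28 mm high, standing, no hole in its top. About 0.09 kg. Origin: centre of its underside; z up. Starts on the mat.
- plate: Blank aluminium job plate on edge: 70 mm long (x), 4 mm thick (y), 54 mm high; its top 14 mm is a rim 10 mm thick (y) to hold it by. 0.06 kg. Origin: middle of lower edge; z up. Starts upright, leaning up to 0.1 rad, in a fixed slotted wooden block on the mat (84 x 40 mm, 22 mm high; slot 18 mm deep, 5.5 mm wide, along x); lift it straight out.
- tripod: Three-armed spider, look-alike of the cross, not wanted: three arms at 120 degrees, each reaching 32 mm from the axis, same 30 mm hub, 36 mm high. Stays where it lies on the mat. Origin: centre of its underside.
- flanged: Flanged sleeve, look-alike of the sleeve, not wanted: the same tube (44 mm outside, 28 mm bore, 32 mm high) with a flange 63 mm in diameter and 5 mm thick round its foot. Stays where it stands on the mat. Origin: centre of its underside.
- pan: Square grey pan for the cross: 98 mm square outside, 92 mm inside, floor 3 mm thick, walls 13 mm high overall. Origin: centre of underside; x, y along its sides, z up. Fixed in one of the four quarters, 106 mm apart, of the red steel kit tray (236 mm square, rim 16 mm high, floor 3 mm thick, fixed to the bench, yaw as the pan's).
- post: Upright steel post for the sleeve: 12 mm in diameter, rounded top 42 mm above the origin, on a grey disc 60 mm in diameter and 5 mm thick. The sleeve is lowered over it until it stands on the disc. Origin: centre of the disc's underside, on the post's axis; z up. Fixed in a quarter of the kit tray.
- dish: Round grey dish for the bearing cap: 64 mm outside, 56 mm inside diameter, floor 3 mm thick, wall 10 mm high overall. Origin: centre of its underside; z up. Fixed in a quarter of the kit tray.
- clip: Sprung clip for the plate: two steel jaws 60 mm long (x) on a grey base 80 x 46 mm, shut at y = 0, lips flaring from 17 mm above the origin to 7 mm either side at 33 mm. The plate, x along this x (either way), is pressed down with 5 to 15 N till its edge meets the floor, 4 mm above the origin. Origin: centre of base underside; z up. Fixed in a quarter of the kit tray.
Things that resemble listed ones, but are neither listed nor needed, are in the scene too. What is shaped like the cross but blue or green is not meant.

How it is judged (in metres and radians):
On the way, in this order (a step that is already met when the one before it is completed fails the run):
1. cross in the pan, sleeve on the post and bearing cap in the dish, with the job plate not yet in the clip (horizontal distance between cross and pan below 0.03 m and z of cross in the frame of pan below 0.007 m and angle between each of cross, sleeve, cap's own z axis and vertical below 0.12 rad and horizontal distance between sleeve and post below 0.012 m and z of sleeve in the frame of post below 0.009 m and horizontal distance between cap and dish below 0.016 m and z of cap in the frame of dish below 0.007 m), for 0.2 s.
2. job plate pressed home in the clip, the three parts still in place (all of step 1 and z of plate in the frame of clip below 0.008 m and y of plate in the frame of clip between -0.004 and 0.004 m and x of plate in the frame of clip between -0.015 and 0.015 m and angle between plate's own z axis and vertical below 0.12 rad and angle between the x axis of plate and the x axis of clip, either way round below 0.12 rad), for 0.2 s.
At the end, for the whole second after the job is handed in: Cross flat in pan (within 30 mm), sleeve round post (12 mm), cap in dish (16 mm), each under 4 mm off its seat; plate in clip, edge within 4 mm of its floor, 4 mm across, 15 mm along; tilts and plate line within 0.12 rad; all at rest; the two look-alikes moved under 30 mm (all of step 2 and linear speed of each of cross, sleeve, cap, plate below 0.02 m/s and distance of each of tripod, flanged from where it was at the start of the episode below 0.03 m); the robot touches nothing.
It fails at once if the three-armed spider is moved more than 30 mm (distance of tripod from where it was at the start of the episode above 0.03 m).
It fails at once if the flanged sleeve is moved more than 30 mm (distance of flanged from where it was at the start of the episode above 0.03 m).
It also fails if it takes over 125 s, if anything falls off the work surface, if the arm or the gripper's body presses on something with over 40 N, if the wrist force passes 120 N, or if a joint passes its speed limit or range.

## Robot

A 7-joint arm with a two-finger parallel gripper is mounted at the origin on the work surface. World frame = base frame: x ahead of the robot, y to its left, z up, the work surface at z = 0. Lengths are in mm, angles in degrees, forces in N, time in s.
With the tool pointing down it reaches from about 425 to 825 mm from the base axis. Payload 3.6 kg.
Tool frame: the origin (TCP) lies at the very end of the fingers, on their centre line; the grasp point (between the pads) lies bot.hold_point_z behind it (bot.hold_point_z is the distance from the TCP to the grasp point, in mm); x points along the fingers, y is the direction in which the jaws open and shut, and the axes are right-handed (so a half turn about x gives the same grasp; the last joint's range is limited). The gripper opens to 93 mm and grips with 3 to 60 N. Pads are 15 mm wide; open, the fingers measure 128 mm over their backs; the gripper's body (75 mm by 188 mm) begins 65 mm behind the grasp point.
Start: joints at [-73.596, 35.231, -0.722, 81.555, 0.464, 63.22, -2.315], TCP at [199.986, 618.439, 218.64] pointing down, gripper open.
Joint ranges: [-178.69, 178.69], [-17.37, 117.87], [-77.05, 75.6], [15.02, 138.74], [-78.02, 258.01], [0.78, 113.62], [-162.83, 162.83]. Speed limits (degrees/s): [159.86, 159.86, 180, 180, 180, 180, 180].

## Interface

Orientations are given as [roll, pitch, yaw] about the fixed x, y, z axes, in that order (R = Rz(yaw) Ry(pitch) Rx(roll)).
In Python, from station import bot gives the robot as it stands.
- The arm moves only by the tool drive_tool, never from a script. Its argument "plan" is a list that holds one entry, the list of rows, each a list of 4 numbers: the shift along the tool's x, y, z in mm, then the turn about the tool's x in degrees. In form: [[[x, y, z, roll], ...]]. A call has 1 to 5 rows; each row shifts and turns the pose as measured when the row begins, along the tool's axes as they then stand; what a row does not reach is not made up. A row lasts 1/8 s, in which the tool goes at most 62.5 mm and 10.7 degrees, less where a joint would pass 70% of its speed; a pose out of reach is approached as far as the arm can. A call with a gripper value outside its range is refused whole. "hand" is the gripper's target within -1 to 1 (shut at 1, half-way at 0, fully open at -1), set as the call begins (left out, the last holds). The fingers move at their own pace and stop on an object; "grip_force" is the grip in N (left out, the last holds). Time passes only in rows, so rows that do not move let the fingers close. It gives the time, the measured TCP pose, the force and the opening at its end, in the units of the state.
- bot.sense(): the state, without advancing time (a new reading comes with each control period).
- bot.capture(name): name is "scene" or "top"; returns (picture, depth): 400x640x3 uint8, red, green, blue; 400x640 float32, mm along the optical axis (not along the pixel's ray), 0 where there is no reading.
- bot.get_calibration(name): a dict with "fx", "fy", "cx", "cy" (pixels), "k1" (the pictures are not rectified: a ray, as slopes to the right and down, at radius r is drawn at 1 + k1 r^2 times it, then the intrinsics apply), "extrinsics" (4x4, takes a point from camera to world coordinates). Camera axes: x right, y up, looking along -z (the intrinsics and any distortion apply to the point x, -y, -z); pixel columns grow to the right and rows downward; lengths in mm; the calibration is good to about 2 mm. A picture is of the moment at which its call begins. get_calibration takes no time and is no camera call.
- bot.close_job(): hands the job in, once; it reports no verdict.
The state is a dict: "t": time; "q": joint angles; "qd": joint speeds; "tau": joint torques, N m; "position": TCP position; "eef_rot": TCP orientation; "contact_force": force on the tool from outside, world axes, zero at the start; "wrist_torque": the same for the moment, N m; "gripper_width": finger opening in mm.
Only numpy, scipy, OpenCV 4.12 (cv2) and the standard library are available. Lean on these libraries where they do the work, as an engineer would, in place of code of your own. Each camera call takes 0.05 s, during which the arm holds its last target. There are 200 camera calls.

## Working session

There is one attempt and no reset: what is moved stays moved. The work goes in short steps, Python scripts to look and compute and a tool call to move; the robot and the scene stay as the last step left them, time stands still between calls to the robot, and variables do not carry over. Pictures are saved under pics/ and viewed, about 12 in all and at most 16, crops included, and the job is handed in when it is done.

Besides the shell and the picture viewer there is one more tool, called as name(argument=value, ...) on one line, values as JSON. drive_tool: Moves the arm, as the interface text tells. Its arguments: {"type":"object","properties":{"plan":{"type":"array","items":{"type":"array","items":{"type":"array","items":{"type":"number"}}}},"hand":{"type":"number"},"grip_force":{"type":"number"}},"required":["plan"]}

```bash
ls; mkdir -p pics
cat > h.py <<'E'
import numpy as np, cv2
from station import bot
def snap(n,f):
    p,d=bot.capture(n); cv2.imwrite(f'pics/{f}.png',p[:,:,::-1]); np.savez(f'pics/{f}.npz',p=p,d=d,allow_pickle=True); return p,d
def rays(n,uv):
    c=bot.get_calibration(n); K=np.array([[c['fx'],0,c['cx']],[0,c['fy'],c['cy']],[0,0,1.]])
    s=cv2.undistortPoints(np.array(uv,float).reshape(-1,1,2),K,np.array([c['k1'],0,0,0.])).reshape(-1,2)
    return np.c_[s[:,0],-s[:,1],-np.ones(len(s))],np.array(c['extrinsics'])
def plane(n,uv,z):
    r,T=rays(n,uv); w=r@T[:3,:3].T; o=T[:3,3]; return o+w*((z-o[2])/w[:,2])[:,None]
def cloud(n,d):
    v,u=np.mgrid[:d.shape[0],:d.shape[1]]; r,T=rays(n,np.c_[u.ravel(),v.ravel()])
    return ((r*d.ravel()[:,None])@T[:3,:3].T+T[:3,3]).reshape(*d.shape,3)
E
python3 - <<'E'
from h import *
for n in('scene','top'):
    p,d=snap(n,n+'0'); c=bot.get_calibration(n); print(n,{k:np.round(v,3).tolist() for k,v in c.items()}); print((d==0).mean())
print(bot.sense(),bot.hold_point_z)
E
```

```text
pics
scene {'fx': 365.376, 'fy': 365.376, 'cx': 317.399, 'cy': 200.99, 'k1': -0.042, 'extrinsics': [[-0.686, -0.564, 0.459, 855.333], [0.727, -0.516, 0.453, 327.964], [-0.019, 0.645, 0.764, 647.916], [0.0, 0.0, 0.0, 1.0]]}
0.00398828125
top {'fx': 444.973, 'fy': 444.973, 'cx': 323.043, 'cy': 199.061, 'k1': -0.087, 'extrinsics': [[0.002, 0.996, -0.091, 395.767], [-1.0, 0.002, -0.001, -53.95], [-0.001, 0.091, 0.996, 1121.051], [0.0, 0.0, 0.0, 1.0]]}
0.003921875
{'t': 0.1, 'q': array([-73.59606863,  35.28421102,  -0.72261858,  81.62939102,
         0.46511594,  63.2198326 ,  -2.31495276]), 'qd': array([ 0.0025434 , -0.16610112,  0.00044906, -0.16322483, -0.03878177,
        0.05099583,  0.05437892]), 'tau': array([ 6.09421113e-04, -4.60044944e+01,  2.09842385e-01, -1.66247141e+01,
       -6.12519938e-02,  1.70178548e-02,  8.15453109e-05]), 'position': array([199.80392937, 617.79850355, 217.60724265]), 'eef_rot': array([ -88.84898321,   89.86945879, -106.76746698]), 'contact_force': array([-0.4149338 , -1.48860953, -0.50045917]), 'wrist_torque': array([ 0.022203  , -0.02716283,  0.04450402]), 'gripper_width': 93.10448517286633} 18.8
```

View pics/scene0.png

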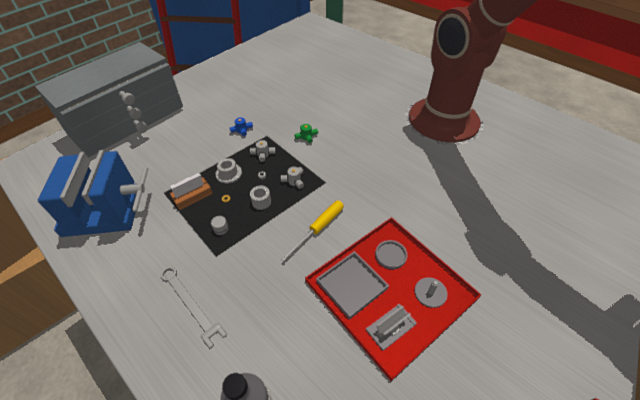

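View pics/top0.png

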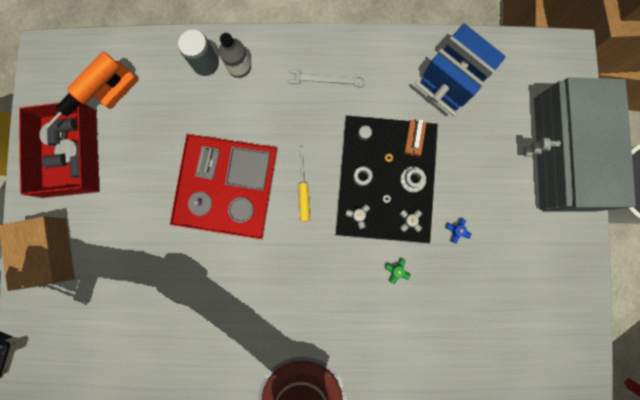

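```bash
cat > seg.py <<'E'
from h import *
def load(f): 
    z=np.load(f'pics/{f}.npz'); return z['p'],z['d']
if __name__=='__main__':
    R={}
    for n in('top','scene'):
        p,d=load(n+'0'); C=cloud(n,d); hsv=cv2.cvtColor(p,cv2.COLOR_RGB2HSV)
        for nm,m in(('mat',p.max(2)<45),('tray',(hsv[...,1]>180)&((hsv[...,0]<8)|(hsv[...,0]>172))&(p[...,0]>120)&(abs(C[...,1]-250)<250)&(C[...,0]>350))):
            k=cv2.morphologyEx(m.astype(np.uint8),cv2.MORPH_OPEN,np.ones((2,2)))
            nb,L,S,_=cv2.connectedComponentsWithStats(k)
            if nm=='mat':
                # centre choose comp inside work area
                ok=[i for i in range(1,nb) if S[i,4]>800]; 
            else: ok=[1+np.argmax(S[1:,4])]
            for i in ok:
                q=C[L==i]; print(n,nm,S[i],'xyz med',np.median(q,0).round(),'min',np.percentile(q,1,0).round(),'max',np.percentile(q,99,0).round())
                if nm=='tray':
                    c,_=cv2.findContours((L==i).astype(np.uint8),0,2); h=cv2.convexHull(max(c,key=len)); 
                    W=plane(n,h.reshape(-1,2),16); r=cv2.minAreaRect(W[:,:2].astype(np.float32)); print('  rect',r)
        h=C[...,2]; ws=(C[...,0]>300)&(C[...,0]<800)&(abs(C[...,1])<480)
        for thr,nm in((13,'tall'),):
            m=(ws&(h>thr)&(h<110)&(d>0)).astype(np.uint8)
            nb,L,S,_=cv2.connectedComponentsWithStats(m,connectivity=4)
            for i in range(1,nb):
                if S[i,4]<15: continue
                q=C[L==i]; zt=np.percentile(q[:,2],95); t=q[q[:,2]>zt-4]
                print(n,nm,S[i],'ztop %.1f'%zt,'centre',((t.min(0)+t.max(0))/2).round(1)[:2],'mean',t.mean(0).round(1)[:2],'ext',np.ptp(t,axis=0).round()[:2],len(t))
E
python3 seg.py
python3 - <<'E'
from h import *
a=cv2.imread('pics/top0.png')[105:250,325:445]; b=cv2.imread('pics/scene0.png')[130:260,160:330]
a=cv2.resize(a,None,fx=3.3,fy=3.3,interpolation=2); b=cv2.resize(b,None,fx=2.3,fy=2.3,interpolation=2)
o=np.zeros((480,790,3),np.uint8);o[:a.shape[0],:a.shape[1]]=a;o[:b.shape[0],a.shape[1]:a.shape[1]+b.shape[1]]=b;cv2.imwrite('pics/z.png',o)
E
```

```text
top mat [ 338  118   99  125 8193] xyz med [ 539. -208.    2.] min [ 396. -337.   -3.] max [700. -95.   9.]
top tray [ 174  136  103  103 4795] xyz med [510. 210.   3.] min [404.  72.  -2.] max [652. 319.  18.]
  rect ((528.3533325195312, 194.11862182617188), (228.590576171875, 231.34841918945312), 81.31082153320312)
top tall [ 415   69   57   47 1106] ztop 104.2 centre [ 764.8 -360.1] mean [ 766.2 -358.3] ext [70. 85.] 92
top tall [478  70  11  13  61] ztop 108.4 centre [ 792.  -437.3] mean [ 792.3 -437.3] ext [14. 15.] 12
top tall [103  71  29  26 232] ztop 107.7 centre [789.5 469. ] mean [789.3 471.4] ext [20. 22.] 26
top tall [404 120  22  36 553] ztop 58.9 centre [ 654.4 -284.4] mean [ 654.2 -284.9] ext [69. 22.] 116
top tall [358 126  13  14 141] ztop 32.2 centre [ 665.3 -155.9] mean [ 665.  -156.1] ext [29. 28.] 94
top tall [186 134  10   3  15] ztop 19.6 centre [659.9 286.3] mean [660.4 288.1] ext [ 5. 23.] 7
top tall [201 136  31   6  39] ztop 19.1 centre [650.5 219.6] mean [651.6 223.1] ext [13. 77.] 24
top tall [232 141  16   3  22] ztop 19.2 centre [641.1 159.6] mean [641
[... 3987 characters left out ...]
all [404 228  77 124 358] ztop 18.0 centre [501.4 237.5] mean [469.5 278.2] ext [194. 191.] 322
scene tall [391 240  11   5  18] ztop 15.5 centre [445.  148.5] mean [444.4 148.4] ext [ 8. 21.] 18
scene tall [316 251  73  66 401] ztop 18.1 centre [577.4 139.4] mean [580.2 141.1] ext [111. 111.] 352
scene tall [400 259   7   6  15] ztop 15.1 centre [474.  185.6] mean [474.6 185.9] ext [17.  5.] 15
scene tall [428 280  10  14  88] ztop 45.3 centre [489.4 260.3] mean [490.  260.3] ext [12. 11.] 30
scene tall [377 306  33  31 443] ztop 37.1 centre [594.  244.9] mean [594.  244.3] ext [63. 30.] 200
scene tall [367 350  54  29 157] ztop 17.5 centre [633.3 275.8] mean [646.2 287.3] ext [66. 68.] 146
```

View pics/z.png

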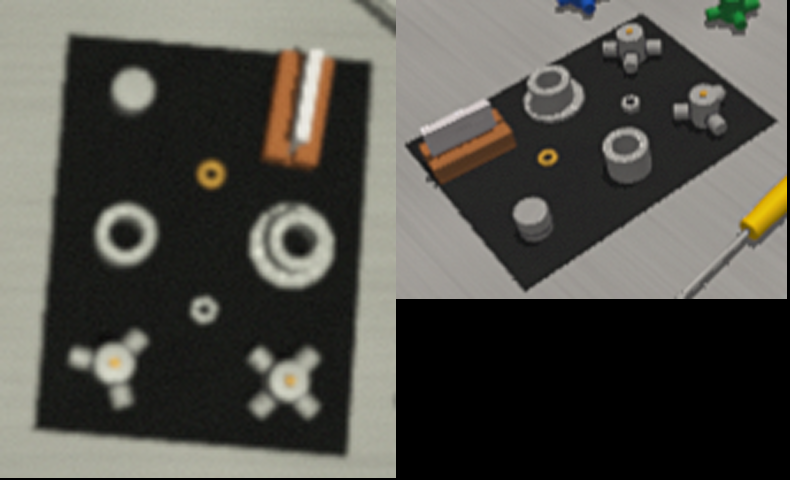

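```bash
cat > go.py <<'E'
# usage: go.py x y z [psi]  -> rows from the present pose, psi = world angle of jaw axis (mod 180)
import sys
from h import *
from scipy.spatial.transform import Rotation as Ro
s=bot.sense(); P=s['position']; R=Ro.from_euler('xyz',s['eef_rot'],degrees=True).as_matrix()
psi=np.degrees(np.arctan2(R[1,1],R[0,1]))
print('t %.1f'%s['t'],'P',P.round(1),'psi %.1f'%psi,'xdown',R[:,0].round(3),'w %.1f'%s['gripper_width'],'F',s['contact_force'].round(1),'q7 %.0f'%s['q'][6])
if len(sys.argv)>3:
    a=[float(v) for v in sys.argv[1:]]; D=np.array(a[:3])-P
    turn=0 if len(a)<4 else -((a[3]-psi+90)%180-90)   # + roll lowers psi
    n=max(int(np.ceil(np.linalg.norm(D)/60)),int(np.ceil(abs(turn)/10)),1)
    for i in range(n):
        Ri=R@Ro.from_euler('x',turn*i/n,degrees=True).as_matrix(); print((Ri.T@(D/n)).round(1).tolist(),round(turn/n,1))
E
python3 go.py 540 200 215
python3 - <<'E'
from h import *
for n in('top','scene'):
    z=np.load(f'pics/{n}0.npz'); d=z['d']; C=cloud(n,d); X,Y,Z=C[...,0],C[...,1],C[...,2]
    b=(X>610)&(X<860)&(Y<-165)&(Y>-500)&(Z>70)&(d>0); q=C[b]
    print(n,'vise min',q.min(0).round(),'max',q.max(0).round(), 'near', q[(q[:,0]<705)].round()[:4])
    # angles: plate rim top & clip jaws
    for nm,(x,y,r,z0,z1) in dict(plate=(656,-284,45,54,66),clip=(592,245,45,28,45)).items():
        m=(abs(X-x)<r)&(abs(Y-y)<r)&(Z>z0)&(Z<z1)&(d>0); p=C[m][:,:2].astype(np.float32)
        rc=cv2.minAreaRect(p); l=cv2.fitLine(p,cv2.DIST_HUBER,0,.01,.01).ravel(); print(n,nm,rc,'line ang %.1f'%np.degrees(np.arctan2(l[1],l[0])),l[2:].round(1),C[m][:,2].mean().round(1))
E
```

```text
t 0.1 P [199.8 617.8 217.6] psi 72.1 xdown [-0.001 -0.002 -1.   ] w 93.1 F [-0.4 -1.5 -0.5] q7 -2
[0.4, -32.5, 50.2] 0.0
[0.4, -32.5, 50.2] 0.0
[0.4, -32.5, 50.2] 0.0
[0.4, -32.5, 50.2] 0.0
[0.4, -32.5, 50.2] 0.0
[0.4, -32.5, 50.2] 0.0
[0.4, -32.5, 50.2] 0.0
[0.4, -32.5, 50.2] 0.0
[0.4, -32.5, 50.2] 0.0
top vise min [ 698. -483.   70.] max [ 860. -278.  138.] near [[ 705. -364.   72.]
 [ 704. -365.   75.]
 [ 704. -368.   75.]
 [ 701. -365.   76.]]
top plate ((654.4458618164062, -285.232177734375), (11.122746467590332, 70.31717681884766), 79.1424789428711) line ang -10.6 [ 653.8 -284.8] 57.7
top clip ((590.6026611328125, 244.62591552734375), (23.118770599365234, 61.169124603271484), 79.98506927490234) line ang -10.7 [590.4 249.8] 33.9
scene vise min [ 699. -479.   70.] max [ 860. -275.  136.] near [[ 703. -371.   76.]
 [ 701. -369.   76.]
 [ 699. -371.   72.]
 [ 704. -370.   74.]]
scene plate ((658.727294921875, -283.4615478515625), (12.107927322387695, 68.67233276367188), 80.75052642822266) line ang -8.2 [ 660.5 -282.3] 57.1
scene clip ((594.0079956054688, 244.4070587158203), (21.99905014038086, 60.9716796875), 78.5628662109375) line ang -9.9 [592.4 240.4] 34.1
```

drive_tool(plan=[[[0,-32,50,0],[0,-32,50,0],[0,-32,50,0],[0,-32,50,0],[0,-32,50,0]]], hand=-1)

```text
t: 0.72
position: [388.4, 387.0, 214.0]
eef_rot: [-131.4, 89.6, -148.6]
contact_force: [0.4, 0.6, 0.9]
gripper_width: 93.0
```

drive_tool(plan=[[[0,-32,50,0],[0,-32,50,0],[0,-32,50,0],[0,-32,50,0],[0,-32,50,0]]])

```text
t: 1.35
position: [584.3, 152.1, 212.2]
eef_rot: [-137.9, 89.5, -155.0]
contact_force: [0.8, 0.3, -0.7]
gripper_width: 93.1
```

```bash
python3 go.py 446 -269.5 120 90
```

```text
t 1.4 P [584.3 152.1 212.2] psi 72.9 xdown [-0.008 -0.004 -1.   ] w 93.1 F [ 0.8  0.3 -0.7] q7 57
[11.9, -55.4, -1.0] -2.1
[11.9, -55.3, -3.0] -2.1
[11.9, -55.2, -5.1] -2.1
[11.9, -54.9, -7.1] -2.1
[11.9, -54.6, -9.2] -2.1
[11.9, -54.2, -11.2] -2.1
[11.9, -53.8, -13.2] -2.1
[11.9, -53.3, -15.2] -2.1
```

drive_tool(plan=[[[10,-55,-1,-2],[10,-55,-3,-2],[10,-55,-5,-2],[10,-55,-7,-2],[10,-55,-9,-2]]])

```text
t: 1.98
position: [498.0, -120.3, 160.4]
eef_rot: [-133.9, 89.5, -140.8]
contact_force: [1.1, -0.6, 0.1]
gripper_width: 93.0
```

drive_tool(plan=[[[10,-54,-11,-2],[10,-54,-13,-2],[10,-50,-15,-2],[0,0,0,0]]])

```text
t: 2.48
position: [439.3, -284.8, 129.0]
eef_rot: [-146.2, 89.3, -147.5]
contact_force: [0.2, 0.3, -0.2]
gripper_width: 93.1
```

```bash
python3 go.py 446 -269.5 60 90
```

```text
t 2.5 P [ 439.3 -284.8  129. ] psi 88.7 xdown [-0.01  -0.007 -1.   ] w 93.1 F [ 0.2  0.3 -0.2] q7 117
[34.4, 8.0, 3.6] -0.6
[34.4, 7.9, 3.6] -0.6
```

drive_tool(plan=[[[34,8,3.5,0],[34,8,3.5,0],[0,0,0,0]]])

```text
t: 2.85
position: [447.5, -267.6, 59.6]
eef_rot: [-145.8, 89.4, -147.0]
contact_force: [-0.1, 0.3, 1.0]
gripper_width: 92.7
```

```bash
python3 go.py 446 -269.5 25 90; python3 -c "
from h import *
p,d=snap('scene','s1'); cv2.imwrite('pics/s1z.png',cv2.resize(p[80:230,170:370,::-1],None,fx=3,fy=3,interpolation=2))"
```

```text
t 2.9 P [ 447.5 -267.6   59.6] psi 88.7 xdown [-0.008 -0.005 -1.   ] w 92.7 F [-0.1  0.3  1. ] q7 114
[34.6, -1.8, -1.2] -1.3
```

View pics/s1z.png

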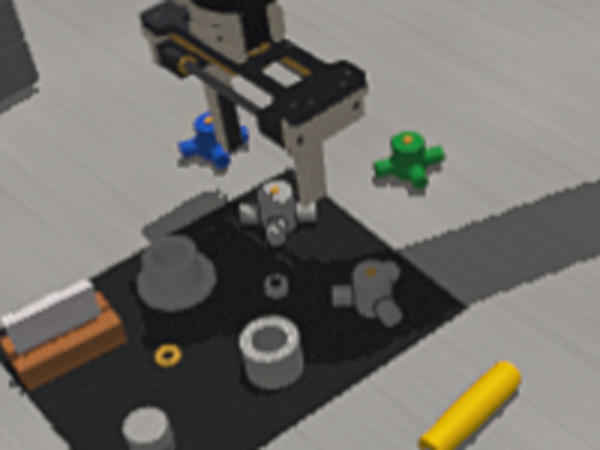

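The picture shows the gripper straddling the four-armed cross (crop 275,205), with the jaws along y.

drive_tool(plan=[[[17,-1,-1,0],[17,-1,0,0],[0,0,0,0]]])

```text
t: 3.28
position: [450.3, -272.0, 29.7]
eef_rot: [-83.6, 89.4, -84.8]
contact_force: [-1.1, -1.0, -0.2]
gripper_width: 92.9
```

drive_tool(plan=[[[0,0,0,0],[0,0,0,0],[0,0,0,0],[0,0,0,0],[0,0,0,0]]], hand=1, grip_force=40)

```text
t: 3.9
position: [451.7, -272.8, 32.0]
eef_rot: [-69.1, 89.2, -70.4]
contact_force: [0.2, -0.1, -0.3]
gripper_width: 47.8
```

```bash
python3 go.py 446 -269.5 130
```

```text
t 3.9 P [ 451.7 -272.8   32. ] psi 88.8 xdown [ 0.005 -0.013 -1.   ] w 47.8 F [ 0.2 -0.1 -0.3] q7 114
[-49.1, 1.0, -2.7] 0.0
[-49.1, 1.0, -2.7] 0.0
```

drive_tool(plan=[[[4,1.5,-3,0],[4,1.5,-3,0],[0,0,0,0],[0,0,0,0]]], hand=-0.1)

```text
t: 4.4
position: [445.0, -269.4, 23.0]
eef_rot: [-72.2, 89.3, -73.5]
contact_force: [-0.4, -0.2, 0.6]
gripper_width: 51.3
```

```bash
python3 go.py 446 -269.5 25
```

```text
t 4.4 P [ 445.  -269.4   23. ] psi 88.8 xdown [ 0.004 -0.013 -1.   ] w 51.3 F [-0.4 -0.2  0.6] q7 114
[-2.0, -0.1, 1.0] 0.0
```

drive_tool(plan=[[[-1.5,0,1,0],[0,0,0,0],[0,0,0,0],[0,0,0,0],[0,0,0,0]]], hand=1)

```text
t: 5.03
position: [446.3, -269.7, 24.8]
eef_rot: [-70.7, 89.2, -71.9]
contact_force: [0.0, 0.3, -0.4]
gripper_width: 28.1
```

drive_tool(plan=[[[0,0,0,0],[-20,0,0,0],[-40,0,0,0],[-40,0,0,0],[0,0,0,0]]])

```text
t: 5.65
position: [444.0, -267.0, 125.0]
eef_rot: [-98.1, 89.5, -99.4]
contact_force: [-0.5, -1.5, -3.4]
gripper_width: 28.7
```

```bash
python3 go.py 577 0 140 ; python3 go.py 577 140 100 82
```

```text
t 5.7 P [ 444. -267.  125.] psi 88.8 xdown [-0.002 -0.009 -1.   ] w 28.7 F [-0.5 -1.5 -3.4] q7 115
[-3.5, 53.9, 25.4] 0.0
[-3.5, 53.9, 25.4] 0.0
[-3.5, 53.9, 25.4] 0.0
[-3.5, 53.9, 25.4] 0.0
[-3.5, 53.9, 25.4] 0.0
t 5.7 P [ 444. -267.  125.] psi 88.8 xdown [-0.002 -0.009 -1.   ] w 28.7 F [-0.5 -1.5 -3.4] q7 115
[2.6, 51.2, 15.5] 0.8
[2.6, 51.5, 14.8] 0.8
[2.6, 51.7, 14.0] 0.8
[2.6, 51.9, 13.2] 0.8
[2.6, 52.1, 12.5] 0.8
[2.6, 52.3, 11.7] 0.8
[2.6, 52.4, 10.9] 0.8
[2.6, 52.6, 10.2] 0.8
```

drive_tool(plan=[[[0,51,15,1],[0,51,15,1],[0,51,14,1],[0,51,13,1],[0,51,12,1]]])

```text
t: 6.28
position: [524.0, -16.2, 113.7]
eef_rot: [-137.3, 88.9, -144.6]
contact_force: [0.0, -0.4, -2.3]
gripper_width: 28.7
```

drive_tool(plan=[[[2,51,11,1],[2,49,10,1],[0,40,8,1],[0,0,0,0]]])

```text
t: 6.78
position: [568.3, 129.3, 97.7]
eef_rot: [-150.3, 88.1, -160.0]
contact_force: [-0.7, -0.8, -2.5]
gripper_width: 28.9
```

```bash
python3 go.py 577 140 60
```

```text
t 6.8 P [568.3 129.3  97.7] psi 80.3 xdown [-0.03  -0.011 -0.999] w 28.9 F [-0.7 -0.8 -2.5] q7 67
[37.3, 12.6, 7.8] 0.0
```

drive_tool(plan=[[[20,6,4,0],[22,6,4,0],[12,1,0,0],[8,0,0,0],[0,0,0,0]]])

```text
t: 7.4
position: [571.8, 135.4, 28.8]
eef_rot: [-148.0, 87.5, -157.9]
contact_force: [-0.6, 2.1, 1.7]
gripper_width: 28.6
```

```bash
python3 go.py 577 140 29.5
```

```text
t 7.4 P [571.8 135.4  28.8] psi 80.1 xdown [-0.041 -0.017 -0.999] w 28.6 F [-0.6  2.1  1.7] q7 67
[-1.0, 5.4, 4.3] 0.0
```

drive_tool(plan=[[[0,0,0,0],[0,0,0,0],[0,0,0,0],[0,0,0,0]]], hand=-0.5)

```text
t: 7.9
position: [573.0, 134.0, 30.2]
eef_rot: [-145.6, 87.6, -155.6]
contact_force: [0.0, 0.2, 0.7]
gripper_width: 64.1
```

drive_tool(plan=[[[-20,0,0,0],[-40,0,0,0],[-40,0,0,0],[0,0,0,0],[0,0,0,0]]])

```text
t: 8.52
position: [576.0, 135.3, 131.8]
eef_rot: [-145.7, 87.5, -155.7]
contact_force: [0.3, 0.2, 0.3]
gripper_width: 69.6
```

```bash
python3 go.py 555 -150.5 110 90
```

```text
t 8.5 P [576.  135.3 131.8] psi 80.0 xdown [-0.04  -0.018 -0.999] w 69.6 F [0.3 0.2 0.3] q7 66
[5.6, -56.9, 6.0] -2.0
[5.6, -57.1, 4.0] -2.0
[5.6, -57.2, 2.0] -2.0
[5.6, -57.2, 0.0] -2.0
[5.6, -57.2, -2.0] -2.0
```

drive_tool(plan=[[[5,-50,5,-2],[5,-55,4,-2],[5,-55,2,-2],[5,-55,0,-2],[5,-40,0,-2]]])

```text
t: 9.15
position: [556.8, -120.6, 104.4]
eef_rot: [-164.6, 87.0, -163.5]
contact_force: [-0.2, 0.2, -0.3]
gripper_width: 69.6
```

drive_tool(plan=[[[0,-10,0,0],[0,0,0,0],[0,0,0,0]]])

```text
t: 9.52
position: [554.9, -131.0, 101.8]
eef_rot: [-167.8, 86.7, -167.1]
contact_force: [-0.6, -0.1, 0.5]
gripper_width: 69.7
```

```bash
python3 go.py 555 -150.5 60 90
```

```text
t 9.5 P [ 554.9 -131.   101.8] psi 90.8 xdown [-0.056 -0.013 -0.998] w 69.7 F [-0.6 -0.1  0.5] q7 99
[42.0, -19.0, 2.1] 0.8
```

drive_tool(plan=[[[0,0,0,0],[0,0,0,0],[0,0,0,0],[0,0,0,0],[0,0,0,0]]])

```text
t: 10.15
position: [556.1, -125.6, 102.2]
eef_rot: [-170.0, 86.8, -168.8]
contact_force: [0.8, -0.9, 0.3]
gripper_width: 69.6
```

```bash
python3 go.py 555 -150.5 60 90
```

```text
t 10.2 P [ 556.1 -125.6  102.2] psi 91.2 xdown [-0.054 -0.011 -0.998] w 69.6 F [ 0.8 -0.9  0.3] q7 99
[42.5, -24.5, 0.7] 1.2
```

drive_tool(plan=[[[21,-12,0,0.5],[21,-12,0,0.5],[10,0,0,0],[0,0,0,0]]])

```text
t: 10.65
position: [554.7, -150.2, 50.0]
eef_rot: [-168.6, 87.0, -168.4]
contact_force: [-0.4, -0.1, -0.5]
gripper_width: 69.9
```

```bash
python3 go.py 555 -150.5 15 90
```

```text
t 10.7 P [ 554.7 -150.2   50. ] psi 90.2 xdown [-0.052 -0.011 -0.999] w 69.9 F [-0.4 -0.1 -0.5] q7 101
[35.0, 0.1, 2.1] 0.2
```

drive_tool(plan=[[[17,0,1,0],[14,0,1,0],[0,0,0,0]]])

```text
t: 11.02
position: [556.1, -149.2, 17.8]
eef_rot: [-168.8, 87.1, -168.5]
contact_force: [-0.6, 0.8, 0.5]
gripper_width: 69.9
```

```bash
python3 go.py 555 -150.5 15 90
```

```text
t 11.0 P [ 556.1 -149.2   17.8] psi 90.3 xdown [-0.05  -0.01  -0.999] w 69.9 F [-0.6  0.8  0.5] q7 100
[2.9, -1.3, -1.0] 0.3
```

drive_tool(plan=[[[2,-1,-1,0],[0,0,0,0],[0,0,0,0],[0,0,0,0]]], hand=1)

```text
t: 11.52
position: [555.5, -150.2, 16.3]
eef_rot: [-168.3, 87.1, -168.0]
contact_force: [-0.4, -0.1, -2.0]
gripper_width: 43.8
```

drive_tool(plan=[[[0,0,0,0],[0,0,0,0]]])

```text
t: 11.78
position: [555.3, -150.2, 16.3]
eef_rot: [-168.5, 87.1, -168.1]
contact_force: [-0.7, -0.5, -1.7]
gripper_width: 43.5
```

```bash
python3 go.py 555 -150.5 120
```

```text
t 11.8 P [ 555.3 -150.2   16.3] psi 90.3 xdown [-0.049 -0.01  -0.999] w 43.5 F [-0.7 -0.5 -1.7] q7 100
[-51.8, -0.7, -2.7] 0.0
[-51.8, -0.7, -2.7] 0.0
```

drive_tool(plan=[[[-20,0,0,0],[-40,0,-2,0],[-40,0,-2,0],[0,0,0,0]]])

```text
t: 12.28
position: [555.5, -149.0, 117.9]
eef_rot: [-169.7, 87.0, -169.4]
contact_force: [0.0, 0.3, -2.1]
gripper_width: 43.7
```

```bash
python3 go.py 487 260 110
```

```text
t 12.3 P [ 555.5 -149.   117.9] psi 90.4 xdown [-0.052 -0.01  -0.999] w 43.7 F [ 0.   0.3 -2.1] q7 101
[1.1, 58.5, -9.4] 0.0
[1.1, 58.5, -9.4] 0.0
[1.1, 58.5, -9.4] 0.0
[1.1, 58.5, -9.4] 0.0
[1.1, 58.5, -9.4] 0.0
[1.1, 58.5, -9.4] 0.0
[1.1, 58.5, -9.4] 0.0
```

drive_tool(plan=[[[1,30,-5,0],[1,50,-8,0],[1,50,-8,0],[1,50,-8,0],[1,50,-8,0]]])

```text
t: 12.9
position: [513.7, 80.0, 106.2]
eef_rot: [-166.7, 86.5, -167.1]
contact_force: [0.8, 0.8, -1.0]
gripper_width: 43.6
```

drive_tool(plan=[[[1,50,-8,0],[1,50,-8,0],[1,40,-6,0],[0,15,-2,0],[0,0,0,0]]])

```text
t: 13.52
position: [483.6, 242.1, 95.8]
eef_rot: [-166.0, 85.8, -166.0]
contact_force: [-0.2, 0.2, -1.5]
gripper_width: 43.9
```

```bash
python3 go.py 487 260 80
```

```text
t 13.5 P [483.6 242.1  95.8] psi 90.1 xdown [-0.071 -0.018 -0.997] w 43.9 F [-0.2  0.2 -1.5] q7 63
[15.2, 18.2, 4.5] 0.0
```

drive_tool(plan=[[[4,9,2,0],[4,9,2,0],[0,0,0,0],[0,0,0,0]]])

```text
t: 14.02
position: [489.3, 254.4, 85.9]
eef_rot: [-162.6, 85.7, -163.1]
contact_force: [0.3, -1.1, -1.8]
gripper_width: 43.6
```

```bash
python3 go.py 487 260 60;python3 -c "
from h import *
p,d=snap('scene','s2'); a=p[200:350,300:500]; p,d=snap('top','t2'); b=p[110:260,150:350]; cv2.imwrite('pics/s2z.png',cv2.resize(np.hstack([a,b])[...,::-1],None,fx=2,fy=2.5,interpolation=2))"
```

```text
t 14.0 P [489.3 254.4  85.9] psi 89.6 xdown [-0.072 -0.022 -0.997] w 43.6 F [ 0.3 -1.1 -1.8] q7 61
[25.9, 6.1, -0.5] 0.0
```

View pics/s2z.png

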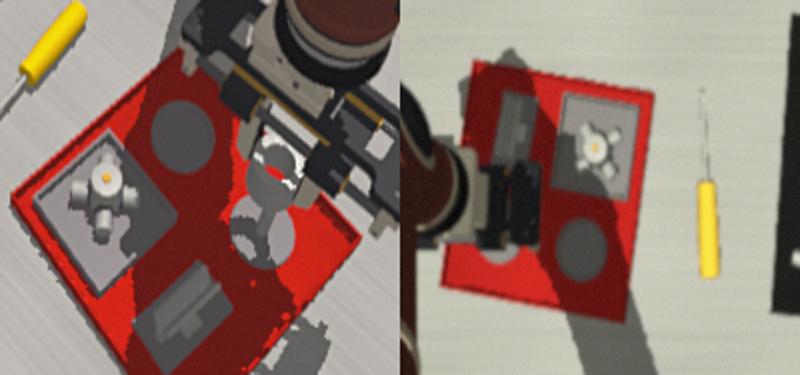

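The cross lies flat in the pan (scene crop 105,190). The sleeve is held above the post (crop 275,175).

drive_tool(plan=[[[10,4,-1,0],[8,3,-1,0],[0,0,0,0],[0,0,0,0]]])

```text
t: 14.62
position: [485.4, 261.6, 66.6]
eef_rot: [-162.8, 85.7, -163.2]
contact_force: [0.8, -0.3, -0.9]
gripper_width: 43.5
```

```bash
python3 go.py 487 260 24
```

```text
t 14.6 P [485.4 261.6  66.6] psi 89.6 xdown [-0.072 -0.022 -0.997] w 43.5 F [ 0.8 -0.3 -0.9] q7 61
[42.4, -0.7, 4.7] 0.0
```

drive_tool(plan=[[[14,-0.5,2,0],[14,0,1.5,0],[8,0,0.5,0],[0,0,0,0]]])

```text
t: 15.12
position: [486.8, 259.8, 27.4]
eef_rot: [-162.4, 85.6, -162.9]
contact_force: [0.4, -1.0, -1.4]
gripper_width: 44.1
```

```bash
python3 go.py 487 260 22.3
```

```text
t 15.1 P [486.8 259.8  27.4] psi 89.6 xdown [-0.073 -0.022 -0.997] w 44.1 F [ 0.4 -1.  -1.4] q7 61
[5.1, 0.3, 0.5] 0.0
```

drive_tool(plan=[[[5,0,0.5,0],[2,0,0,0],[0,0,0,0]]])

```text
t: 15.5
position: [487.6, 260.1, 23.2]
eef_rot: [-163.0, 85.8, -163.5]
contact_force: [-0.3, 0.6, -1.4]
gripper_width: 44.0
```

drive_tool(plan=[[[0,0,0,0],[0,0,0,0],[0,0,0,0]]], hand=-0.35)

```text
t: 15.88
position: [488.3, 260.5, 23.5]
eef_rot: [-163.3, 85.9, -163.8]
contact_force: [-0.1, -0.1, 0.9]
gripper_width: 62.8
```

drive_tool(plan=[[[-20,0,-1,0],[-40,0,-3,0],[-40,0,-3,0],[0,0,0,0]]])

```text
t: 16.38
position: [488.0, 262.6, 125.3]
eef_rot: [-163.0, 85.7, -163.5]
contact_force: [0.1, -0.1, -0.7]
gripper_width: 62.8
```

```bash
python3 go.py 560 100 120;python3 go.py 667 -156.5 110 90
```

```text
t 16.4 P [488.  262.6 125.3] psi 89.5 xdown [-0.071 -0.021 -0.997] w 62.8 F [ 0.1 -0.1 -0.7] q7 61
[1.2, -54.0, 24.6] 0.0
[1.2, -54.0, 24.6] 0.0
[1.2, -54.0, 24.6] 0.0
t 16.4 P [488.  262.6 125.3] psi 89.5 xdown [-0.071 -0.021 -0.997] w 62.8 F [ 0.1 -0.1 -0.7] q7 61
[1.4, -52.2, 22.9] -0.1
[1.4, -52.2, 22.9] -0.1
[1.4, -52.2, 22.8] -0.1
[1.4, -52.2, 22.8] -0.1
[1.4, -52.2, 22.7] -0.1
[1.4, -52.3, 22.7] -0.1
[1.4, -52.3, 22.6] -0.1
[1.4, -52.3, 22.6] -0.1
```

drive_tool(plan=[[[1,-30,13,0],[1,-50,22,0],[1,-50,22,0],[1,-50,22,0],[1,-50,22,0]]])

```text
t: 17.0
position: [585.5, 33.2, 111.6]
eef_rot: [-167.2, 85.3, -166.9]
contact_force: [0.5, 0.9, 0.1]
gripper_width: 63.0
```

drive_tool(plan=[[[1,-50,22,0],[1,-50,22,0],[1,-40,18,0],[0,-20,8,0],[0,0,0,0]]])

```text
t: 17.62
position: [653.4, -139.0, 96.2]
eef_rot: [-167.5, 84.5, -167.7]
contact_force: [-0.5, -0.4, -0.8]
gripper_width: 62.6
```

```bash
python3 go.py 667 -156.5 50 90
```

```text
t 17.6 P [ 653.4 -139.    96.2] psi 89.9 xdown [-0.093 -0.02  -0.995] w 62.6 F [-0.5 -0.4 -0.8] q7 98
[45.1, -16.5, 17.9] -0.1
```

drive_tool(plan=[[[23,-8,9,0],[22,-8,9,0],[0,0,0,0]]])

```text
t: 18.0
position: [665.7, -151.1, 46.2]
eef_rot: [-170.8, 84.3, -170.8]
contact_force: [-0.3, -0.1, -0.0]
gripper_width: 62.8
```

```bash
python3 go.py 667 -156.5 14 90
python3 - <<'E'
from h import *
for n in('top','scene'):
    z=np.load(f'pics/{n}0.npz'); d=z['d']; C=cloud(n,d)
    q=C[(d>0)&(C[...,0]>600)&(C[...,0]<760)&(C[...,1]<-200)&(C[...,1]>-420)&(C[...,2]>90)]
    print(n,len(q),[ (int(y),q[abs(q[:,1]-y)<15][:,0].min().round()) for y in range(-400,-220,30) if (abs(q[:,1]-y)<15).any()])
E
```

```text
t 18.0 P [ 665.7 -151.1   46.2] psi 90.1 xdown [-0.098 -0.016 -0.995] w 62.8 F [-0.3 -0.1 -0. ] q7 99
[32.0, -4.9, 4.5] 0.1
top 303 [(-400, np.float64(730.0)), (-370, np.float64(742.0))]
scene 266 [(-400, np.float64(732.0)), (-370, np.float64(743.0))]
```

drive_tool(plan=[[[16,-3,2.5,0],[15,-2.5,2,0],[0,0,0,0]]])

```text
t: 18.38
position: [667.5, -154.9, 13.5]
eef_rot: [-171.7, 84.3, -171.4]
contact_force: [1.0, -0.1, 0.3]
gripper_width: 63.0
```

```bash
python3 go.py 667 -156.5 14 90
```

```text
t 18.4 P [ 667.5 -154.9   13.5] psi 90.3 xdown [-0.098 -0.015 -0.995] w 63.0 F [ 1.  -0.1  0.3] q7 99
[-0.4, -1.6, -0.6] 0.3
```

drive_tool(plan=[[[0,-1.5,-0.5,0],[0,0,0,0],[0,0,0,0],[0,0,0,0],[0,0,0,0]]], hand=1)

```text
t: 19.0
position: [668.1, -156.5, 15.4]
eef_rot: [-171.2, 84.5, -170.9]
contact_force: [0.8, 1.2, 0.0]
gripper_width: 30.9
```

drive_tool(plan=[[[-25,0,-2,0],[-60,0,-5,0],[0,0,0,0],[0,0,0,0]]])

```text
t: 19.5
position: [667.8, -154.8, 100.8]
eef_rot: [-172.1, 84.3, -171.9]
contact_force: [0.0, -0.5, -1.8]
gripper_width: 31.0
```

```bash
python3 go.py 472 155 90 90
```

```text
t 19.5 P [ 667.8 -154.8  100.8] psi 90.3 xdown [-0.099 -0.014 -0.995] w 31.0 F [ 0.  -0.5 -1.8] q7 100
[3.7, 44.4, -27.5] 0.0
[3.7, 44.4, -27.5] 0.0
[3.7, 44.4, -27.6] 0.0
[3.7, 44.3, -27.6] 0.0
[3.7, 44.3, -27.6] 0.0
[3.7, 44.3, -27.7] 0.0
[3.7, 44.3, -27.7] 0.0
```

drive_tool(plan=[[[2,44,-28,0],[2,44,-28,0],[2,44,-28,0],[2,44,-28,0],[2,44,-28,0]]])

```text
t: 20.12
position: [520.8, 65.1, 94.3]
eef_rot: [-170.7, 83.8, -171.0]
contact_force: [0.7, 1.4, -0.8]
gripper_width: 31.1
```

drive_tool(plan=[[[2,44,-28,0],[2,30,-20,0],[0,0,0,0],[0,0,0,0]]])

```text
t: 20.62
position: [465.9, 144.7, 90.6]
eef_rot: [-171.2, 83.2, -171.1]
contact_force: [-0.2, 0.1, -1.1]
gripper_width: 30.7
```

```bash
python3 go.py 472 155 50 90
```

```text
t 20.6 P [465.9 144.7  90.6] psi 90.2 xdown [-0.116 -0.018 -0.993] w 30.7 F [-0.2  0.1 -1.1] q7 72
[39.4, 11.0, 10.8] 0.2
```

drive_tool(plan=[[[20,5,5,0],[20,5,5,0],[0,0,0,0]]])

```text
t: 21.0
position: [474.2, 149.1, 47.7]
eef_rot: [-169.6, 83.3, -169.9]
contact_force: [0.0, -0.1, -1.2]
gripper_width: 30.9
```

```bash
python3 go.py 472 155 20.5 90
```

```text
t 21.0 P [474.2 149.1  47.7] psi 89.8 xdown [-0.115 -0.02  -0.993] w 30.9 F [ 0.  -0.1 -1.2] q7 71
[27.2, 6.4, 0.9] -0.2
```

drive_tool(plan=[[[14,3,0.5,0],[11,3,0.5,0],[0,0,0,0]]])

```text
t: 21.38
position: [473.5, 152.9, 21.7]
eef_rot: [-169.2, 83.4, -169.7]
contact_force: [0.0, 0.2, -0.6]
gripper_width: 30.7
```

```bash
python3 go.py 472 155 20 90
```

```text
t 21.4 P [473.5 152.9  21.7] psi 89.6 xdown [-0.113 -0.021 -0.993] w 30.7 F [ 0.   0.2 -0.6] q7 71
[1.8, 2.1, -1.3] -0.4
```

drive_tool(plan=[[[2,1.5,-1,0],[1,0,0,0],[0,0,0,0]]])

```text
t: 21.75
position: [472.3, 154.8, 19.5]
eef_rot: [-169.4, 83.4, -169.8]
contact_force: [-0.2, -0.5, -0.5]
gripper_width: 30.6
```

drive_tool(plan=[[[0,0,0,0],[0,0,0,0],[0,0,0,0]]], hand=-0.15)

```text
t: 22.12
position: [473.0, 154.8, 20.1]
eef_rot: [-169.4, 83.5, -169.8]
contact_force: [0.1, 0.3, -0.4]
gripper_width: 52.4
```

drive_tool(plan=[[[-25,0,-3,0],[-60,0,-7,0],[-30,0,-4,0],[0,0,0,0]]])

```text
t: 22.62
position: [471.9, 157.1, 138.6]
eef_rot: [-169.2, 83.5, -169.7]
contact_force: [0.6, 0.1, -0.3]
gripper_width: 53.4
```

```bash
python3 go.py 560 -60 125 86; python3 go.py 654 -284 125 80
```

```text
t 22.6 P [471.9 157.1 138.6] psi 89.6 xdown [-0.112 -0.02  -0.994] w 53.4 F [ 0.6  0.1 -0.3] q7 70
[2.0, -54.0, 22.8] 0.9
[2.0, -53.7, 23.6] 0.9
[2.0, -53.3, 24.5] 0.9
[2.0, -52.9, 25.3] 0.9
t 22.6 P [471.9 157.1 138.6] psi 89.6 xdown [-0.112 -0.02  -0.994] w 53.4 F [ 0.6  0.1 -0.3] q7 70
[0.3, -54.9, 23.4] 1.2
[0.3, -54.4, 24.5] 1.2
[0.3, -53.9, 25.6] 1.2
[0.3, -53.4, 26.7] 1.2
[0.3, -52.8, 27.9] 1.2
[0.3, -52.2, 28.9] 1.2
[0.3, -51.6, 30.0] 1.2
[0.3, -50.9, 31.1] 1.2
```

drive_tool(plan=[[[0,-55,23,1],[0,-54,24,1],[0,-54,25,1],[0,-53,27,1],[0,-53,28,1]]])

```text
t: 23.25
position: [587.6, -115.9, 123.5]
eef_rot: [-167.7, 83.0, -172.4]
contact_force: [1.3, -0.3, -0.0]
gripper_width: 53.8
```

drive_tool(plan=[[[0,-52,29,1],[0,-51,30,1],[0,-35,20,2],[0,0,0,0],[0,0,0,0]]])

```text
t: 23.88
position: [648.6, -270.7, 105.7]
eef_rot: [-165.1, 82.2, -174.4]
contact_force: [0.4, -0.4, -0.2]
gripper_width: 53.0
```

```bash
python3 go.py 656.5 -284 80 80.3;python3 -c "
from h import *
p,d=snap('top','t3'); 
z=np.load('pics/top0.npz')
C=cloud('top',d); X,Y,Z=C[...,0],C[...,1],C[...,2]
for nm,x,y,r in(('cross',575,138,45),('sleeve',487,260,30),('cap',472,155,35)):
    m=(abs(X-x)<r)&(abs(Y-y)<r)&(d>0); q=C[m]; zt=np.percentile(q[:,2],96); t=q[abs(q[:,2]-zt)<4]; print(nm,'top z %.1f'%zt,t.mean(0).round(1),((t.min(0)+t.max(0))/2).round(1))
cv2.imwrite('pics/t3z.png',cv2.resize(p[100:260,150:450,::-1],None,fx=2.6,fy=2.6,interpolation=2))"
```

```text
t 23.9 P [ 648.6 -270.7  105.7] psi 80.9 xdown [-0.135 -0.013 -0.991] w 53.0 F [ 0.4 -0.4 -0.2] q7 101
[24.5, -11.0, 13.2] 0.6
cross top z 41.8 [567.3 133.4  41.7] [567.  133.5  41.9]
sleeve top z 42.5 [487.  259.8  41. ] [486.3 259.4  42.3]
cap top z 35.4 [468.5 153.   34.3] [468.8 153.9  35.1]
```

View pics/t3z.png

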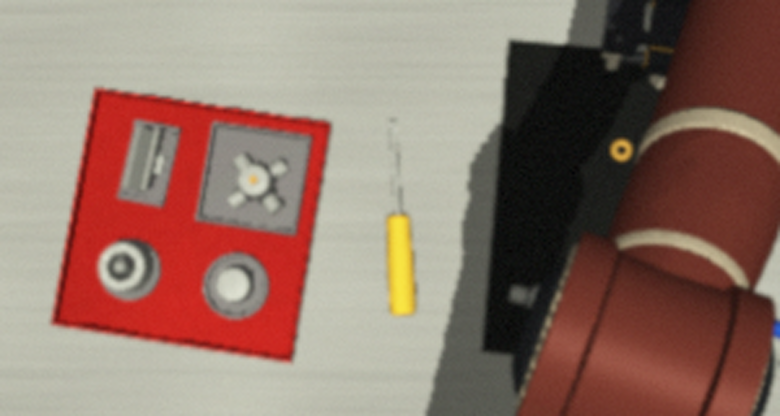

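The top view shows the cross, sleeve and cap on their seats, at crop (255,180), (122,267) and (235,284). Their top heights match as well.

drive_tool(plan=[[[13,-6,7,0.5],[13,-6,7,0],[0,0,0,0]]])

```text
t: 24.3
position: [657.0, -282.3, 76.2]
eef_rot: [-165.5, 82.1, -175.0]
contact_force: [-0.5, 0.2, 0.4]
gripper_width: 53.6
```

```bash
python3 go.py 656.5 -284 41 80.3; python3 -c "
from h import *
p,d=snap('scene','s4'); cv2.imwrite('pics/s4z.png',cv2.resize(p[120:230,140:280,::-1],None,fx=4,fy=4,interpolation=2))"
```

```text
t 24.3 P [ 657.  -282.3   76.2] psi 80.6 xdown [-0.137 -0.012 -0.991] w 53.6 F [-0.5  0.2  0.4] q7 101
[34.9, -0.6, 4.5] 0.3
```

View pics/s4z.png

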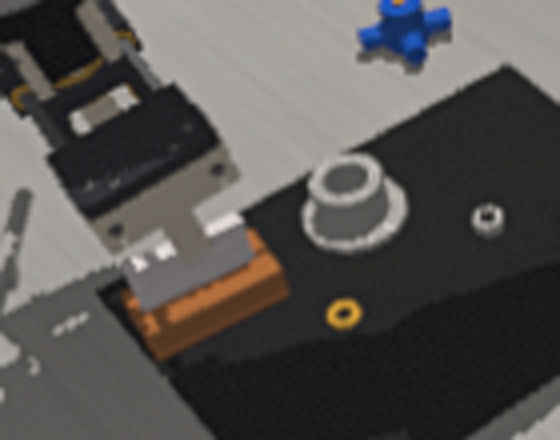

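The gripper is centred over the plate rim.

drive_tool(plan=[[[18,0,2.5,0],[15,0,2,0],[0,0,0,0]]])

```text
t: 24.72
position: [657.4, -282.4, 41.4]
eef_rot: [-165.7, 82.2, -175.2]
contact_force: [0.5, 0.2, 0.6]
gripper_width: 53.4
```

```bash
python3 go.py 656.5 -284 41 80.3
```

```text
t 24.7 P [ 657.4 -282.4   41.4] psi 80.7 xdown [-0.136 -0.011 -0.991] w 53.4 F [0.5 0.2 0.6] q7 101
[0.5, -1.8, -0.5] 0.4
```

Next I close in two stages so I can watch the lateral force.

drive_tool(plan=[[[0,-1,-0.5,0],[0,0,0,0],[0,0,0,0],[0,0,0,0],[0,0,0,0]]], hand=1, grip_force=25)

```text
t: 25.35
position: [657.7, -283.7, 43.1]
eef_rot: [-165.2, 82.3, -174.7]
contact_force: [-0.2, 1.8, -0.3]
gripper_width: 9.6
```

drive_tool(plan=[[[0,0,0,0],[0,0,0,0],[0,0,0,0]]], grip_force=50)

```text
t: 25.72
position: [657.7, -283.6, 43.0]
eef_rot: [-165.3, 82.3, -174.7]
contact_force: [0.6, -1.0, -0.4]
gripper_width: 9.5
```

```bash
python3 go.py 656.5 -284 110 80.3
```

```text
t 25.7 P [ 657.7 -283.6   43. ] psi 80.7 xdown [-0.133 -0.012 -0.991] w 9.5 F [ 0.6 -1.  -0.4] q7 101
[-33.1, -1.4, -4.9] 0.2
[-33.1, -1.4, -4.9] 0.2
```

drive_tool(plan=[[[-15,0,-2,0],[-25,0,-3.5,0],[-40,0,-5.5,0],[0,0,0,0]]])

```text
t: 26.22
position: [658.2, -281.2, 129.0]
eef_rot: [-164.7, 82.4, -174.2]
contact_force: [0.3, 0.1, -0.6]
gripper_width: 9.2
```

```bash
python3 go.py 592 245 125 79.7
```

```text
t 26.2 P [ 658.2 -281.2  129. ] psi 80.7 xdown [-0.131 -0.013 -0.991] w 9.2 F [ 0.3  0.1 -0.6] q7 102
[0.6, 56.5, -16.8] 0.1
[0.6, 56.4, -16.9] 0.1
[0.6, 56.4, -17.0] 0.1
[0.6, 56.4, -17.1] 0.1
[0.6, 56.4, -17.2] 0.1
[0.6, 56.3, -17.3] 0.1
[0.6, 56.3, -17.4] 0.1
[0.6, 56.3, -17.5] 0.1
[0.6, 56.2, -17.6] 0.1
```

drive_tool(plan=[[[0,57,-17,0],[0,57,-17,0],[0,57,-17,0],[0,57,-17,0],[0,57,-17,0]]])

```text
t: 26.85
position: [619.7, 13.7, 127.7]
eef_rot: [-162.5, 82.3, -172.7]
contact_force: [0.5, -0.7, 0.1]
gripper_width: 9.8
```

drive_tool(plan=[[[0,57,-17,0],[0,57,-17,0],[0,50,-15,0],[0,25,-8,0],[0,0,0,0]]])

```text
t: 27.48
position: [591.2, 224.6, 125.7]
eef_rot: [-164.6, 82.1, -174.2]
contact_force: [-0.2, -0.4, -0.2]
gripper_width: 9.7
```

```bash
python3 go.py 592 245 100 79.7
```

```text
t 27.5 P [591.2 224.6 125.7] psi 80.6 xdown [-0.137 -0.014 -0.99 ] w 9.7 F [-0.2 -0.4 -0.2] q7 62
[25.1, 21.2, 0.8] 0.9
```

drive_tool(plan=[[[14,10,0,0.5],[14,10,0,0.5],[0,0,0,0],[0,0,0,0]]])

```text
t: 27.98
position: [591.8, 238.0, 93.8]
eef_rot: [-161.3, 81.9, -172.4]
contact_force: [0.4, -0.2, -0.4]
gripper_width: 9.6
```

```bash
python3 go.py 592 245 80 79.7; python3 -c "
from h import *
p,d=snap('scene','s5'); a=p[230:380,320:470]; cv2.imwrite('pics/s5z.png',cv2.resize(a[...,::-1],None,fx=4,fy=4,interpolation=2))
C=cloud('scene',d); X,Y,Z=C[...,0],C[...,1],C[...,2]
for nm,z0,z1 in(('clip',26,40),('plate',48,100)):
    m=(abs(X-592)<50)&(abs(Y-245)<40)&(Z>z0)&(Z<z1)&(d>0); q=C[m]; 
    l=cv2.fitLine(q[:,:2].astype(np.float32),cv2.DIST_HUBER,0,.01,.01).ravel(); print(nm,len(q),np.degrees(np.arctan2(l[1],l[0])).round(1),cv2.minAreaRect(q[:,:2].astype(np.float32)),np.percentile(q,[2,50,98],axis=0).round(1).tolist())
"
```

```text
t 28.0 P [591.8 238.   93.8] psi 79.1 xdown [-0.139 -0.019 -0.99 ] w 9.6 F [ 0.4 -0.2 -0.4] q7 60
[13.5, 7.6, 0.7] -0.6
clip 256 -23.1 ((599.1070556640625, 243.50579833984375), (21.89824676513672, 52.32616424560547), 78.98114776611328) [[576.9, 231.4, 26.3], [601.8, 242.1, 34.3], [624.8, 256.7, 37.9]]
plate 84 -9.9 ((609.8114624023438, 232.5963592529297), (32.06924057006836, 17.759855270385742), 14.023333549499512) [[594.8, 228.0, 57.5], [619.6, 233.8, 73.4], [626.1, 238.4, 98.5]]
```

View pics/s5z.png

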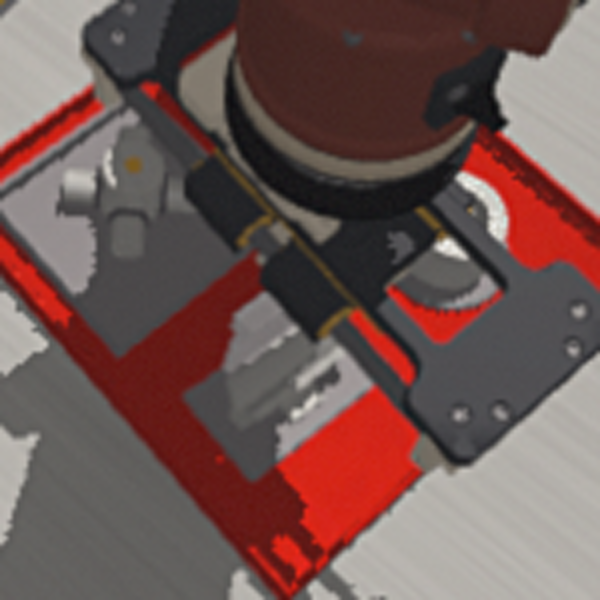

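drive_tool(plan=[[[7,4,0,-0.5],[6,3.5,0.5,0],[0,0,0,0],[0,0,0,0]]])

```text
t: 28.52
position: [592.4, 244.8, 80.2]
eef_rot: [-161.9, 82.0, -172.5]
contact_force: [-0.1, -0.8, -0.2]
gripper_width: 9.5
```

```bash
python3 go.py 592.3 244.8 70 79.7
```

```text
t 28.5 P [592.4 244.8  80.2] psi 79.6 xdown [-0.138 -0.018 -0.99 ] w 9.5 F [-0.1 -0.8 -0.2] q7 60
[10.1, 0.4, 1.3] -0.1
```

drive_tool(plan=[[[8,1,1,0],[8,0,1,0],[0,0,0,0]]])

```text
t: 28.9
position: [592.8, 246.2, 63.4]
eef_rot: [-162.6, 82.1, -173.1]
contact_force: [0.8, 0.8, -0.4]
gripper_width: 9.7
```

```bash
python3 go.py 592.3 245.5 56 79.7
```

```text
t 28.9 P [592.8 246.2  63.4] psi 79.6 xdown [-0.136 -0.016 -0.991] w 9.7 F [ 0.8  0.8 -0.4] q7 60
[7.4, -0.4, 0.6] -0.1
```

drive_tool(plan=[[[6,0,0.8,0],[5,0,0.7,0]]])

```text
t: 29.15
position: [593.9, 246.2, 53.8]
eef_rot: [-163.0, 82.3, -173.6]
contact_force: [-0.8, -0.7, 2.6]
gripper_width: 9.3
```

drive_tool(plan=[[[5,0,0.7,0],[5,0,0.7,0]]])

```text
t: 29.4
position: [594.5, 245.6, 43.8]
eef_rot: [-163.0, 82.3, -173.6]
contact_force: [-0.1, -1.1, 35.4]
gripper_width: 9.5
```

```bash
python3 go.py 592.3 245.5 44 79.7
```

```text
t 29.4 P [594.5 245.6  43.8] psi 79.5 xdown [-0.133 -0.015 -0.991] w 9.5 F [-0.1 -1.1 35.4] q7 60
[0.1, -0.5, -2.1] -0.2
```

drive_tool(plan=[[[-0.5,0,0,0],[0,0,0,0]]])

```text
t: 29.65
position: [594.5, 245.6, 43.9]
eef_rot: [-163.1, 82.3, -173.7]
contact_force: [-0.0, 0.6, 3.4]
gripper_width: 9.3
```

drive_tool(plan=[[[0,0,0,0],[0,0,0,0],[0,0,0,0]]], hand=0.2)

```text
t: 30.02
position: [593.4, 244.3, 42.2]
eef_rot: [-162.1, 82.1, -172.7]
contact_force: [0.4, 0.4, -0.2]
gripper_width: 34.2
```

drive_tool(plan=[[[-15,0,-2,0],[-40,0,-5,0],[-60,0,-8,0],[-60,0,-8,0],[0,0,0,0]]])

```text
t: 30.65
position: [595.2, 252.1, 227.3]
eef_rot: [-162.2, 82.3, -172.8]
contact_force: [-0.2, -0.4, 0.5]
gripper_width: 37.1
```

```bash
python3 go.py 560 -40 220; python3 go.py 440 430 220
```

```text
t 30.6 P [595.2 252.1 227.3] psi 79.6 xdown [-0.133 -0.017 -0.991] w 37.1 F [-0.2 -0.4  0.5] q7 58
[3.4, -58.6, 4.1] 0.0
[3.4, -58.6, 4.1] 0.0
[3.4, -58.6, 4.1] 0.0
[3.4, -58.6, 4.1] 0.0
[3.4, -58.6, 4.1] 0.0
t 30.6 P [595.2 252.1 227.3] psi 79.6 xdown [-0.133 -0.017 -0.991] w 37.1 F [-0.2 -0.4  0.5] q7 58
[6.2, 36.8, -45.8] 0.0
[6.2, 36.8, -45.8] 0.0
[6.2, 36.8, -45.8] 0.0
[6.2, 36.8, -45.8] 0.0
```

Move aside toward -y, then check the tray in both views.

drive_tool(plan=[[[0,-55,0,0],[0,-55,0,0],[0,-55,0,0],[0,-55,0,0],[0,-55,0,0]]])

```text
t: 31.28
position: [543.0, -19.5, 237.0]
eef_rot: [-163.8, 82.2, -173.7]
contact_force: [1.2, -0.2, 0.2]
gripper_width: 37.6
```

Run:
```python
from h import *
im=[]
for n,(r,c) in dict(scene=(slice(210,390),slice(290,490)),top=(slice(110,260),slice(150,317))).items():
    p,d=snap(n,n+'9'); im.append(cv2.resize(p[r,c,::-1],(390,400),interpolation=2)); C=cloud(n,d); X,Y,Z=C[...,0],C[...,1],C[...,2]
    C0=cloud(n,np.load(f'pics/{n}0.npz')['d'])
    for nm,x,y,r,z0 in(('cross',575,138,45,30),('sleeve',487,260,30,30),('cap',472,155,35,25),('plate',592,245,45,50),('tripod',457,-141,45,30),('flanged',550,-279,40,25)):
        m=(abs(X-x)<r)&(abs(Y-y)<r)&(d>0)&(Z>z0); t=C[m]
        if len(t)<5: print(n,nm,'hidden'); continue
        print(n,nm,len(t),'ztop %.1f'%np.percentile(t[:,2],90),'mid',((t.min(0)+t.max(0))/2).round(1)[:2], cv2.minAreaRect(t[:,:2].astype(np.float32)) if nm=='plate' else '')
cv2.imwrite('pics/f.png',np.hstack(im))
```

```text
scene cross 213 ztop 43.9 mid [571.  135.3] 
scene sleeve 419 ztop 41.8 mid [489.7 259.7] 
scene cap 205 ztop 35.7 mid [471.7 154.8] 
scene plate 286 ztop 60.0 mid [595.4 245. ] ((595.3270874023438, 244.39990234375), (10.597503662109375, 70.7196044921875), 79.16571807861328)
scene tripod 105 ztop 38.7 mid [ 460.8 -139.5] 
scene flanged 192 ztop 34.3 mid [ 553.3 -279.4] 
top cross 121 ztop 44.8 mid [567.  133.3] 
top sleeve 184 ztop 42.4 mid [486.5 258.8] 
top cap 135 ztop 36.7 mid [467.8 153.1] 
top plate 144 ztop 60.9 mid [591.2 244.3] ((591.3431396484375, 244.9398651123047), (11.272605895996094, 70.16765594482422), 78.02751922607422)
top tripod 120 ztop 42.0 mid [ 471.5 -128.8] 
top flanged 169 ztop 36.3 mid [ 547.9 -279. ]
```

View pics/f.png

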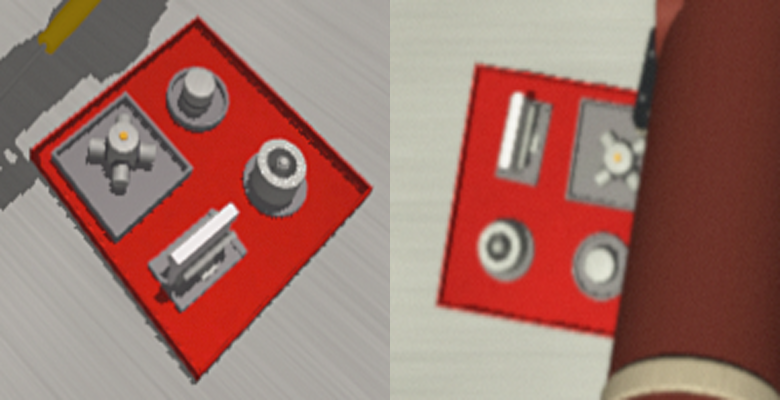

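drive_tool(plan=[[[0,0,0,0],[0,0,0,0],[0,0,0,0],[0,0,0,0]]])

```text
t: 31.88
position: [541.6, -23.6, 236.7]
eef_rot: [-162.1, 82.0, -172.5]
contact_force: [0.4, 0.0, 0.8]
gripper_width: 36.7
```

```bash
python3 -c "
from station import bot
s=bot.sense(); print(s['t'],s['position'].round(),abs(s['qd']).max().round(2)); print(bot.close_job())"
```

```text
31.875 [542. -24. 237.] 0.56
the job is handed in; nothing more can be done
None
```

I put the cross in the pan, the sleeve on the post and the cap in the dish, then pressed the plate into the clip. I handed the job in at 31.9 s with the arm clear; the hand-in gives no verdict.

**Parts:** In the last two-view check the top heights were about 44 mm for the cross, 42 mm for the sleeve, 36 mm for the cap and 60–61 mm for the plate. These fit seated parts to within 2–3 mm of camera error. The cross sat about 10 mm off the pan centre (30 mm allowed), and the cap and sleeve within about 3 mm of theirs.

**Plate:** It was within about 1 mm across and 3 mm along the clip, and 1–2° off its line. The gripper stopped at the height expected for the floor, with about 35 N downward on the last press. That is over the suggested 5–15 N but below the failure limits.

**Checks that disagreed:**
- The two cameras differed by about 4 mm in x throughout, so I used their mean.
- The last top view put the spider about 18 mm from its place, but the arm was partly hiding it. The scene view showed it unmoved. The flanged sleeve had moved less than 2 mm.
- The tool's tilt drifted to about 8° over the run. It was mostly about the jaw axis, so the parts stayed upright.

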